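# Sort the tea things back into their bamboo trays

### The arm

A 6-joint arm with a two-finger parallel gripper is mounted at the origin on the work surface. World frame = base frame: x ahead of the robot, y to its left, z up, the work surface at z = 0. Lengths are in m, angles in rad, forces in N, time in s.
With the tool pointing down it reaches from about 0.3 to 0.775 m from the base axis. Payload 14.6 kg.
Tool frame: the origin (TCP) lies on the centre line of the jaws, within the pads' length; the fingertips stand 8 mm ahead of it and the grasp point (between the pads) lies 11 mm behind it; z points along the fingers, y is the direction in which the jaws open and shut (so a half turn about z gives the same grasp; the last joint's range is limited). The gripper opens to 85 mm and grips with 20 to 120 N. Pads are 22 mm wide; open, the fingers measure 114 mm over their backs; the gripper's body (76 mm by 85 mm) begins 54 mm behind the grasp point. The pads swing forward as they close: fully open they stand 13 mm farther back than shut.
Start: joints at [-1.195, 0.3, 1.521, -0, 1.321, -0.067], TCP at [0.236, -0.497, 0.239] pointing down, gripper open.
Joint ranges: [-3.03, 3.03], [-0.79, 2.21], [0.23, 2.52], [-1.04, 4.18], [0, 3.07], [-2.55, 2.55]. Speed limits (rad/s): [2.22, 2.22, 2.57, 3.14, 3.14, 3.14].

### API

Orientations are given as a rotation vector (axis times angle).
In Python, from bench import observe, grab_frame, get_calibration, hand_in gives the robot as it stands.
- The arm moves only by the shell command python3 -m creep 'ROWS' [FORCE]. ROWS is JSON, a list of rows, each a list of 5 numbers: the shift along the world's x, y, z in m, then the turn about the world's z in rad, then the opening in per cent of the stroke, from 0 (shut) to 100 (fully open). A call has 1 to 5 rows; each row is the pose to reach, as a shift and turn from the pose measured when the call began; what a row does not reach only later rows make up. A row lasts 1/8 s, in which the tool goes at most 62.5 mm and 10.7 degrees, less where a joint would pass 70% of its speed; a pose out of reach is approached as far as the arm can. A call with a gripper value outside its range is refused whole. The fingers move at their own pace and stop on an object; FORCE is the grip in N (left out, the last holds). Time passes only in rows, so rows that repeat a pose let the fingers close. It gives the time, the measured TCP pose, the force and the opening at its end, in the units of the state.
- observe(): the state, without advancing time (a new reading comes with each control period).
- grab_frame(name): name is "scene" or "side" or "wrist"; returns the picture (480x640x3 uint8, red, green, blue); there is no depth.
- get_calibration(name): a dict with "fx", "fy", "cx", "cy" (pixels), "origin" and "attitude" of the camera in the world. Camera axes: x right, y down, z forward; pixel columns grow to the right and rows downward; lengths in m; the calibration is good to about 2 mm. A picture is of the moment at which its call begins: read the wrist's pose just before it. get_calibration takes no time and is no camera call; for the wrist camera it gives the pose at the moment of the call.
- hand_in(): hands the job in, once; it reports no verdict.
The state is a dict: "t": time; "q": joint angles; "qd": joint speeds; "tau": joint torques, N m; "eef_pos": TCP position; "eef_rot": TCP orientation; "wrist_force": force on the tool from outside, world axes, zero at the start; "wrist_torque": the same for the moment, N m; "finger_gap": opening from 0.0 (shut) to 1.0 (fully open).
Only numpy, scipy, OpenCV 4.12 (cv2) and the standard library are available. Lean on these libraries where they do the work, as an engineer would, in place of code of your own. Each camera call takes 0.05 s, during which the arm holds its last target. There are 200 camera calls.

### The job

Tidy up after tea: stand the two porcelain cups upright in the divided tray, one in each bay, lay the two wrapped tea cakes flat and side by side in the broad undivided tray, and lay the bamboo tong lengthwise in the long narrow tray. Set the cups down gently, do not let them drop, and leave the teapot and the glass pitcher standing where they are.

Things in the scene. Friction and masses are not known exactly. Their poses are not given: they have to be found in the camera images.
- cup_1_mid (a point): one of two identical white porcelain tea cups without handle, standing mouth up: 50 mm high, 55 mm across the rim, 53 mm at 30 mm up, narrowing to a 35 mm foot; wall 3 mm, about 70 g. The point is its centre, half-way up (25 mm above its foot); z points up to the mouth
- cup_2_mid (a point): one of two identical white porcelain tea cups without handle, standing mouth up: 50 mm high, 55 mm across the rim, 53 mm at 30 mm up, narrowing to a 35 mm foot; wall 3 mm, about 70 g. The point is its centre, half-way up (25 mm above its foot); z points up to the mouth (as the other cup)
- cake_1_mid (a point): one of two identical paper-wrapped pressed tea cakes, a flat round puck with folded top: 46 mm across, 24 mm high, about 45 g. The point is its centre (12 mm above its underside); z is the axis of the puck
- cake_2_mid (a point): one of two identical paper-wrapped pressed tea cakes, a flat round puck with folded top: 46 mm across, 24 mm high, about 45 g. The point is its centre (12 mm above its underside); z is the axis of the puck (as the other cake)
- tong_mid (a point): bamboo tea tong like long tweezers, rigid, lying on its side: 165 mm long, 14 mm high, two 3 mm strips set on edge in a narrow V, 10 mm wide over all at the joined end, 19 mm at mid-length, 28 mm at the open tips; about 18 g. The point is mid-length, on the centre line, 7 mm above its underside; x runs along its length toward the open tips, z up. Grip it across the width at this point
- cup_tray: shallow bamboo cup tray with two bays, 82 mm by 160 mm outside. Fixed to the bench, floor 5 mm thick, lips 13 mm high above the bench (8 mm above the floor) and 6 mm thick. Origin: centre of its underside; x along the short side, y along the long side, z up. A low divider 8 mm thick, as high as the lips, crosses it at y = 0; the bays, 70 mm by 70 mm, are centred at y = +38.5 mm and y = -38.5 mm
- cake_tray: broad shallow undivided bamboo tray for tea cakes, 118 mm by 142 mm outside, 106 mm by 130 mm inside. Fixed to the bench, floor 5 mm thick, lips 13 mm high above the bench (8 mm above the floor) and 6 mm thick. Origin: centre of its underside; x along the short side, y along the long side, z up.
- tong_tray: long narrow undivided bamboo tray for the tong, 82 mm by 212 mm outside, 70 mm by 200 mm inside. Fixed to the bench, floor 5 mm thick, lips 13 mm high above the bench (8 mm above the floor) and 6 mm thick. Origin: centre of its underside; x along the short side, y along the long side, z up.
- teapot: brown clay teapot with lid, spout and handle, 106 mm across the body, 180 mm from spout to handle, 96 mm high, loose; to be left alone. Origin: centre of its underside
- pitcher: glass pitcher with a handle, 80 mm across, 97 mm high, loose; to be left alone. Origin: centre of its underside. (Not listed: a small fixed clay toad, 48 mm across and 40 mm high, stands among the loose things, over 85 mm from their centres)

How it is judged:
By the outcome, as a careful person would: the job done as asked, in the order asked, and still so for the second after the job is handed in, with the robot touching nothing.
It also fails if it takes over 115 s, if anything falls off the work surface, if the arm or the gripper's body presses on something with over 40 N, if the wrist force passes 120 N, or if a joint passes its speed limit or range.

## Working session

There is one attempt and no reset: what is moved stays moved. The work goes in short steps, Python scripts to look and compute and a shell command to move; the robot and the scene stay as the last step left them, time stands still between calls to the robot, and variables do not carry over. Pictures are saved under pics/ and viewed, about 12 in all and at most 16, crops included, and the job is handed in when it is done.

```bash
mkdir -p pics
cat > h.py <<'E'
import numpy as np, cv2
from bench import observe, grab_frame, get_calibration
from scipy.spatial.transform import Rotation as R
def cal(n):
    c=get_calibration(n); A=np.array(c["attitude"],float)
    A=A if A.shape==(3,3) else (R.from_rotvec(A).as_matrix() if A.size==3 else R.from_quat(A).as_matrix())
    return c,A,np.array(c["origin"])
def ray(n,u,v,z,C=None):
    c,A,o=C or cal(n); d=A@np.array([(u-c["cx"])/c["fx"],(v-c["cy"])/c["fy"],1.]); return o+d*(z-o[2])/d[2]
def proj(n,p,C=None):
    c,A,o=C or cal(n); q=A.T@(np.array(p)-o); return np.array([c["fx"]*q[0]/q[2]+c["cx"],c["fy"]*q[1]/q[2]+c["cy"]])
def snap(n,f):
    im=grab_frame(n); cv2.imwrite(f"pics/{f}.png",im[...,::-1]); return im
E
python3 - <<'E'
from h import *
for n in("scene","side","wrist"):
    print(n,get_calibration(n)); snap(n,n+"0")
print(observe())
E
```

```text
scene {'fx': 556.1576848407716, 'fy': 556.1576848407716, 'cx': 328.802988659834, 'cy': 241.6560519817979, 'origin': array([1.29082481, 0.26664153, 1.33526404]), 'attitude': array([-1.59990511, -2.2129509 ,  0.63955368])}
side {'fx': 613.2166435410259, 'fy': 613.2166435410259, 'cx': 329.29210165384893, 'cy': 236.62340763470212, 'origin': array([-0.02975119,  0.64855001,  1.05039545]), 'attitude': array([-0.97115485,  2.59025592, -0.93915346])}
wrist {'fx': 350.13232047842143, 'fy': 350.13232047842143, 'cx': 316.6080553270179, 'cy': 238.50660454665862, 'origin': array([ 0.3005443 , -0.46652422,  0.37287876]), 'attitude': array([ 2.44590327, -1.54355337, -0.22217588])}
{'t': 0.15, 'q': array([-1.19461441e+00,  3.00326589e-01,  1.52143440e+00,  8.85951374e-06,
        1.32069870e+00, -6.66173391e-02]), 'qd': array([ 1.18103028e-03, -1.48969119e-03, -1.08145963e-03, -9.15971692e-05,
        1.43065826e-03, -1.04689166e-03]), 'tau': array([-2.93090379e-04, -5.43672180e+01, -3.61889684e+01, -1.29116056e-04,
        3.15148078e-03,  4.77172478e-05]), 'eef_pos': array([ 0.23558694, -0.49680227,  0.23886264]), 'eef_rot': array([-3.06407338e+00, -6.89687213e-01,  1.96588665e-04]), 'wrist_force': array([-0.81321641,  0.10148016,  0.56576354]), 'wrist_torque': array([ 0.0455636 , -0.00192751,  0.07201934]), 'finger_gap': 1.0008339962623247}
```

View pics/scene0.png

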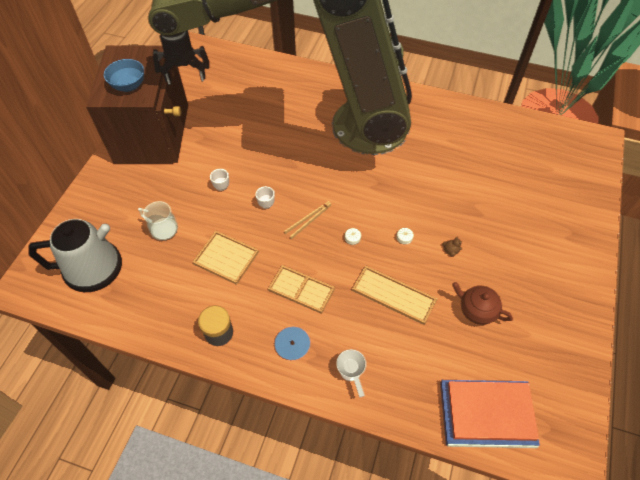

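View pics/side0.png

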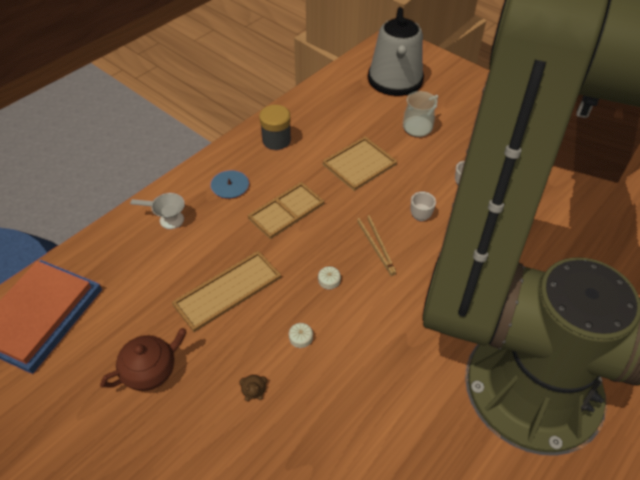

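The scene view shows the cups at about (220,180) and (265,197), and the cakes at (353,236) and (405,236). The tong is near (307,218), with its joined end at (328,204). The trays are at (226,257) for cakes, (301,288) for cups and (394,295) for the tong. The side view agrees, but the arm hides cup 1.

Run:
```python
from h import *
def comp(m,u,v,r=14):
    n,l,s,c=cv2.connectedComponentsWithStats(m.astype(np.uint8)); 
    k=min(range(1,n),key=lambda i:np.hypot(*(c[i]-[u,v]))+ (1e3 if s[i][4]<25 else 0)); return l==k,s[k],c[k]
for n,seeds in (("scene",dict(cup1=(220,180),cup2=(265,197),cake1=(353,236),cake2=(405,236),tong=(307,218),caket=(226,257),cupt=(301,288),tongt=(394,295))),
          ("side",dict(cup2=(424,206),cake1=(329,278),cake2=(301,335),tong=(380,245),caket=(360,163),cupt=(287,210),tongt=(228,290)))):
    im=cv2.imread(f"pics/{n}0.png"); C=cal(n); h=cv2.cvtColor(im,cv2.COLOR_BGR2HSV).astype(int); H,S,V=h[...,0],h[...,1],h[...,2]
    if n=="scene":
        for k,(u,v) in seeds.items(): print(k,h[v,u])
    white=(S<75)&(V>90); bam=(H>=16)&(H<32)&(S>75)&(V>90)
    cv2.imwrite(f"pics/m_{n}.png",np.uint8(white*120+bam*255))
    for k,(u,v) in seeds.items():
        m,s,c=comp(white if k[:2]=="cu" and k!="cupt" or k in("cake1","cake2") else bam,u,v)
        z=.013 if k[-1]=="t" else .007 if k=="tong" else .025 if k[:3]=="cup" else .012
        cn=max(cv2.findContours(m.astype(np.uint8),0,1)[0],key=cv2.contourArea)[:,0]
        P=np.array([ray(n,a,b,z,C)[:2] for a,b in cn])
        (cx,cy),(w,hh),a=cv2.minAreaRect((P*1000).astype(np.float32))
        print(n,k,"area",s[4],"px",c.round(1),"cen",ray(n,*c,z,C)[:2].round(4),"rect mm",round(cx),round(cy),round(w),round(hh),round(a,1))
    for nm,(u,v),z in (("pot",(481,305) if n=="scene" else (145,362),.045),("pit",(161,222) if n=="scene" else (421,115),.045),("toad",(453,246) if n=="scene" else (253,387),.02)): print(nm,ray(n,u,v,z,C).round(3))
```

```text
cup1 [ 21  17 250]
cup2 [ 22  18 250]
cake1 [ 31  28 246]
cake2 [ 33  21 250]
tong [ 16 147 186]
caket [ 18 137 235]
cupt [ 15 153 203]
tongt [ 20 131 240]
scene cup1 area 306 px [219.5 178.5] cen [ 0.3818 -0.3659] rect mm 384 -367 79 54 23.7
scene cup2 area 303 px [265.  196.3] cen [ 0.4009 -0.2117] rect mm 403 -212 75 50 21.2
scene cake1 area 196 px [352.4 235.6] cen [0.4434 0.0711] rect mm 443 71 51 43 17.2
scene cake2 area 192 px [404.7 235.4] cen [0.3955 0.2122] rect mm 396 212 52 43 13.5
scene tong area 251 px [306.3 220. ] cen [ 0.4308 -0.0728] rect mm 430 -76 32 143 64.2
scene caket area 1758 px [225.4 256.7] cen [ 0.6221 -0.2425] rect mm 620 -244 143 118 81.3
scene cupt area 1485 px [301.2 288.4] cen [ 0.6491 -0.0101] rect mm 648 -11 160 82 82.9
scene tongt area 1991 px [394.5 294.3] cen [0.5875 0.2315] rect mm 585 230 212 82 79.8
pot [0.564 0.452 0.045]
pit [ 0.591 -0.448  0.045]
toad [0.393 0.349 0.02 ]
side cup2 area 541 px [422.1 205.1] cen [ 0.4109 -0.2134] rect mm 409 -213 52 88 34.5
side cake1 area 370 px [328.8 277.2] cen [0.4442 0.072 ] rect mm 444 73 44 54 41.4
side cake2 area 424 px [300.3 334.8] cen [0.3963 0.2123] rect mm 397 212 43 51 41.8
side tong area 395 px [377.8 245.6] cen [ 0.4219 -0.0657] rect mm 423 -70 31 167 63.2
side caket area 1992 px [359.  162.6] cen [ 0.6129 -0.2361] rect mm 613 -239 147 120 81.3
side cupt area 1906 px [285.1 209.5] cen [ 0.6417 -0.0048] rect mm 642 -8 163 85 83.6
side tongt area 3436 px [225.3 290.1] cen [0.581  0.2367] rect mm 580 231 211 84 79.8
pot [0.555 0.453 0.045]
pit [ 0.585 -0.45   0.045]
toad [0.384 0.352 0.02 ]
```

View pics/m_scene.png

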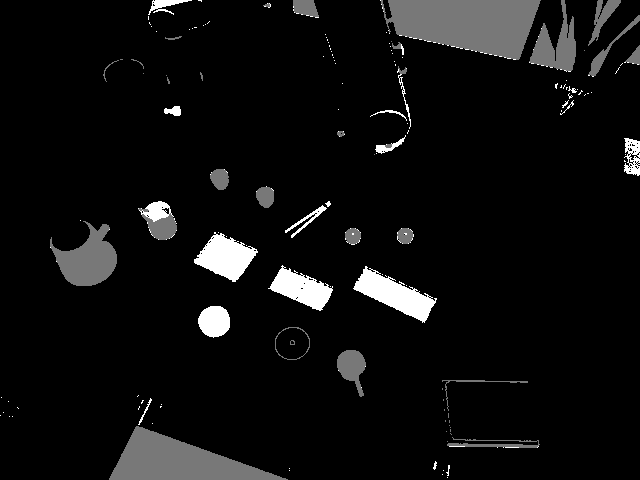

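View pics/wrist0.png

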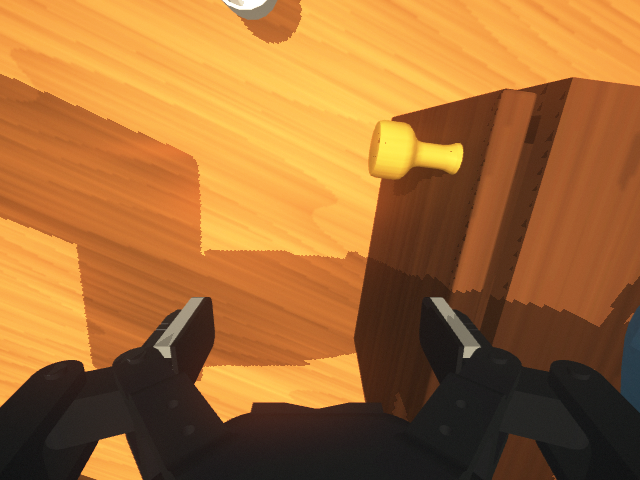

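All items are located, and the two views agree within about 6 mm. Next I move towards cup 1 for a closer look with the wrist camera.

```bash
python3 -m creep '[[0.03,0.02,0,0.18,100],[0.06,0.04,0,0.36,100],[0.09,0.06,0,0.54,100],[0.12,0.07,0,0.72,100],[0.12,0.07,0,0.72,100]]' 60
cat >> h.py <<'E'
def wsnap(f):
    C=cal("wrist"); im=snap("wrist",f); s=observe(); return C,im,s
E
python3 - <<'E'
from h import *
C,im,s=wsnap("w1")
print(s["eef_pos"],s["eef_rot"],C[2]); print(C[1].round(3))
for p in ((.387,-.367,.05),(.406,-.212,.05)): print(proj("wrist",p,C).round())
for u,v in ((185,155),(105,160)): print(ray("scene",u,v,0).round(3))
E
```

```text
t: 0.78
eef_pos: [0.3569, -0.4259, 0.2385]
eef_rot: [-2.621, -1.729, 0.0]
wrist_force: [0.4, -1.0, -0.0]
finger_gap: 0.998
[ 0.35594426 -0.42643537  0.23850471] [-2.62432954e+00 -1.72441535e+00  8.24794086e-04] [ 0.3853694  -0.3604623   0.37263719]
[[ 0.92  -0.376 -0.111]
 [-0.392 -0.883 -0.259]
 [-0.     0.282 -0.96 ]]
[321. 142.]
[266. -61.]
[ 0.312 -0.52  -0.   ]
[ 0.41  -0.748  0.   ]
```

View pics/w1.png

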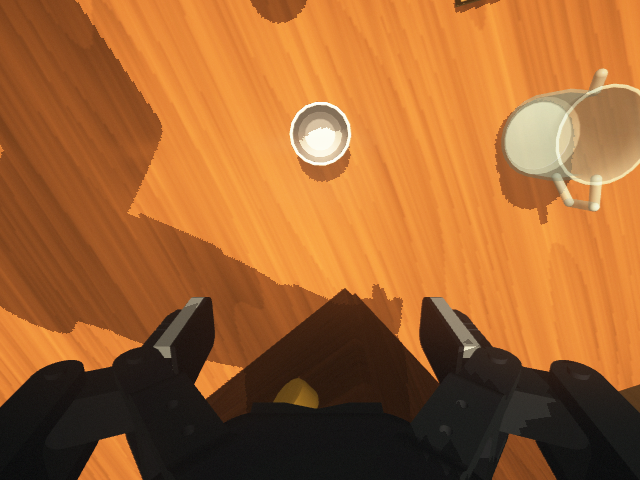

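The wrist view shows cup 1's rim at about (320,133), roughly 60 px across. The pitcher is clear on the right, and part of the cabinet is under the gripper.

```bash
cat >> h.py <<'E'
def blob(im,C,u,v,z,kind="white",n="wrist"):
    h=cv2.cvtColor(im,cv2.COLOR_RGB2HSV).astype(int)
    m=((h[...,1]<90)&(h[...,2]>85)) if kind=="white" else ((h[...,0]>=16)&(h[...,0]<34)&(h[...,1]>60)&(h[...,2]>90))
    cs=[c for c in cv2.findContours(m.astype(np.uint8),0,1)[0] if cv2.contourArea(c)>150]
    c=min(cs,key=lambda c:abs(cv2.pointPolygonTest(c,(float(u),float(v)),True)) if cv2.pointPolygonTest(c,(float(u),float(v)),True)<0 else -1)
    hull=cv2.convexHull(c); e=cv2.fitEllipse(hull)
    P=np.array([ray(n,a,b,z,C)[:2]*1000 for a,b in c[:,0]],np.float32)
    return e, ray(n,*e[0],z,C)[:2], cv2.minAreaRect(P)
E
python3 - <<'E'
from h import *
C=cal("wrist"); im=cv2.imread("pics/w1.png")[...,::-1].copy()
e,p,r=blob(im,C,320,140,.05); print(e,p,r); s=observe(); print(p-s["eef_pos"][:2], s["eef_pos"])
E
```

```text
((319.863525390625, 133.12286376953125), (60.96670150756836, 63.88923645019531), 179.19284057617188) [ 0.38800621 -0.36016186] ((387.7343444824219, -361.09625244140625), (53.29253005981445, 53.11744689941406), 66.73115539550781)
[0.03206195 0.06627351] [ 0.35594426 -0.42643537  0.23850471]
```

Cup 1 is at (0.388, -0.3605). The rim measures 53–55 mm, as it should.

```bash
python3 -m creep '[[0.032,0.066,-0.04,0.1,100],[0.032,0.066,-0.09,0.1,100],[0.032,0.066,-0.13,0.1,100],[0.032,0.066,-0.15,0.1,100],[0.032,0.066,-0.15,0.1,100]]' 30
python3 - <<'E'
from h import *
C,im,s=wsnap("w2"); print(s["eef_pos"],s["wrist_force"], proj("wrist",(.388,-.3605,.05),C))
E
```

```text
t: 1.45
eef_pos: [0.3868, -0.3604, 0.0873]
eef_rot: [-2.535, -1.848, 0.002]
wrist_force: [-1.0, -0.2, 0.8]
finger_gap: 0.999
[ 0.38736483 -0.36086841  0.08864842] [ 0.3562844  -0.1313084   0.21983106] [318.17083211 276.31934023]
```

View pics/w2.png

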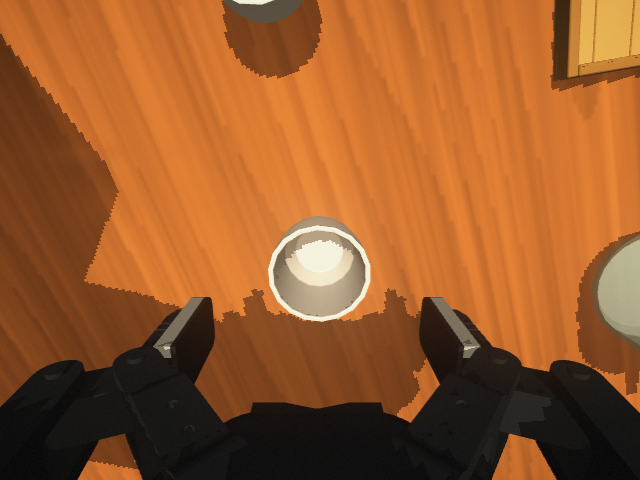

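Cup 1's rim is centred between the pads at (320,274), against a predicted (318,276). I go down and grip.

```bash
python3 -m creep '[[0,0,-0.03,0,100],[0,0,-0.05,0,100],[0,0,-0.065,0,100],[0,0,-0.065,0,100],[0,0,-0.065,0,100]]'; python3 -m creep '[[0,0,0,0,50],[0,0,0,0,50],[0,0,0,0,50],[0,0,0,0,50],[0,0,0,0,50]]' 30;  python3 -m creep '[[0,0,0,0,50],[0,0,0.02,0,50],[0,0,0.05,0,50],[0,0,0.08,0,50],[0,0,0.08,0,50]]' 30
```

```text
t: 2.12
eef_pos: [0.3877, -0.3613, 0.0246]
eef_rot: [-2.538, -1.851, 0.001]
wrist_force: [0.1, -1.0, 0.1]
finger_gap: 1.006
t: 2.75
eef_pos: [0.3879, -0.3617, 0.0256]
eef_rot: [2.538, 1.851, -0.001]
wrist_force: [-2.9, 1.2, 8.4]
finger_gap: 0.626
t: 3.38
eef_pos: [0.3886, -0.3624, 0.1077]
eef_rot: [2.535, 1.848, -0.0]
wrist_force: [0.3, 0.1, -0.6]
finger_gap: 0.63
```

Cup 1 is gripped: the gap of 0.63 corresponds to 53 mm. I carry it towards the cup tray and look there.

```bash
python3 -m creep '[[0.02,0.02,0.05,0.04,50],[0.05,0.05,0.08,0.08,50],[0.09,0.09,0.09,0.12,50],[0.13,0.13,0.09,0.16,50],[0.17,0.17,0.09,0.19,50]]'; python3 -m creep '[[0.03,0.03,0,0,50],[0.06,0.06,0,0,50],[0.075,0.075,0,0,50],[0.08,0.075,0,0,50],[0.08,0.075,0,0,50]]'
python3 - <<'E'
from h import *
C,im,s=wsnap("w3"); print(s["eef_pos"],s["eef_rot"])
for p in ((.645,-.009,.013),(.650,.029,.005),(.64,-.047,.005)): print(proj("wrist",p,C))
E
```

```text
t: 4.0
eef_pos: [0.5596, -0.1909, 0.1968]
eef_rot: [2.347, 2.082, -0.0]
wrist_force: [0.5, -1.4, -0.3]
finger_gap: 0.626
t: 4.62
eef_pos: [0.6393, -0.1165, 0.1961]
eef_rot: [2.348, 2.082, -0.001]
wrist_force: [0.4, -0.2, -1.1]
finger_gap: 0.624
[ 0.63908043 -0.11673768  0.19631742] [ 2.34876573e+00  2.08151386e+00 -9.59319052e-04]
[307.27075553  89.99915651]
[307.73513833  41.29009082]
[307.24912665 137.48545479]
```

View pics/w3.png

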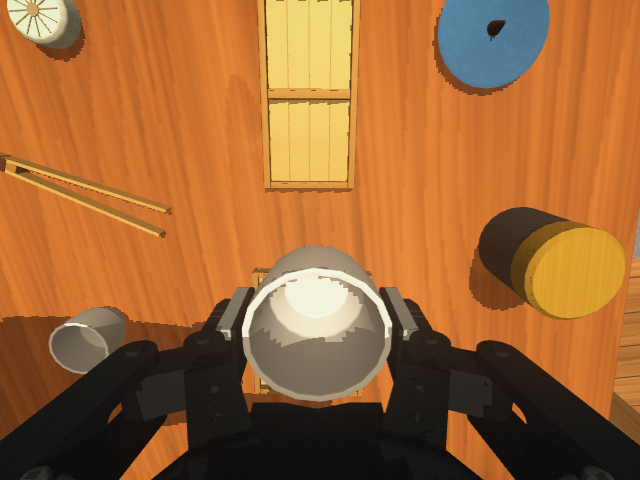

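The tray's near outer corners are at (264,188) and (355,188). Its divider is centred at about (309,94), against a predicted (307,90). I cast these points, and the visible tong and cup 2 as well.

Run:
```python
from h import *
C=cal("wrist")
a,b=[ray("wrist",u,v,.013,C)[:2] for u,v in((264.5,188),(355,188))]
im=cv2.imread("pics/w3.png")[...,::-1].copy()
print("corners",a,b,np.linalg.norm(a-b))
d1,d2=[ray("wrist",u,v,.013,C)[:2] for u,v in((265,94),(354,94))]; print("divider",d1,d2,(d1+d2)/2)
ax=(d1+d2)/2-(a+b)/2; L=np.linalg.norm(ax); print("half len",L,"yaw",np.degrees(np.arctan2(ax[1],ax[0])))
u=ax/L; c=((d1+d2)/2+(a+b)/2+u*.08)/2; print("centre",c,"bays",c+u*.0385,c-u*.0385)
print(observe()["eef_pos"])
j=[ray("wrist",u,v,.014,C)[:2] for u,v in((6,164),(168,210),(163,234))]; t=(j[1]+j[2])/2-j[0]; print("tong",j,np.linalg.norm(t),(j[0]+t/2),np.degrees(np.arctan2(t[1],t[0])))
```

```text
corners [ 0.59612762 -0.08621433] [ 0.67756214 -0.09593796] 0.08201298148016523
divider [ 0.60922308 -0.00808172] [ 0.68362293 -0.01690899] [ 0.64642301 -0.01249536]
half len 0.07916236997978782 yaw 83.05055931631888
centre [ 0.64647368 -0.01207962] bays [0.65113193 0.02613753] [ 0.64181543 -0.05029677]
[ 0.63908043 -0.11673768  0.19631742]
tong [array([ 0.37292527, -0.03804482]), array([ 0.50505528, -0.09555527]), array([ 0.49495352, -0.11742436])] 0.14433925995611757 [ 0.43646484 -0.07226732] -28.306965821586243
```

```bash
python3 -m creep '[[0.004,0.05,0,0,50],[0.008,0.1,0,0,50],[0.012,0.143,-0.03,0,50],[0.012,0.143,-0.08,0,50],[0.012,0.143,-0.12,0,50]]';  python3 -m creep '[[0,0,0,0,50],[0,0,0,0,50],[0,0,0,0,50],[0,0,0,0,50]]'
```

```text
t: 5.3
eef_pos: [0.6503, 0.0259, 0.0746]
eef_rot: [2.349, 2.082, -0.002]
wrist_force: [0.9, 0.0, -0.1]
finger_gap: 0.623
t: 5.8
eef_pos: [0.6508, 0.0257, 0.076]
eef_rot: [2.348, 2.081, 0.0]
wrist_force: [0.0, 0.8, -0.0]
finger_gap: 0.629
```

Run:
```python
from h import *
C,im,s=wsnap("w4"); print(s["eef_pos"],s["eef_rot"],s["wrist_force"]); print(0.65113-s["eef_pos"][0],.0264-s["eef_pos"][1])
```

```text
[0.65064086 0.02578096 0.07566056] [ 2.34852170e+00  2.08099927e+00 -3.15459830e-04] [-0.89793389 -0.11325529 -0.43993319]
0.0004891383635089452 0.0006190357858564845
```

Position is within 1 mm. I lower slowly from 0.076 to about 0.032.

```bash
python3 -m creep '[[0,0,-0.012,0,50],[0,0,-0.024,0,50],[0,0,-0.034,0,50],[0,0,-0.040,0,50],[0,0,-0.042,0,50]]';  python3 -m creep '[[0,0,-0.001,0,50],[0,0,-0.002,0,50],[0,0,-0.002,0,50]]'
```

```text
t: 6.48
eef_pos: [0.6505, 0.0258, 0.0332]
eef_rot: [2.349, 2.081, -0.001]
wrist_force: [-0.9, -0.2, -0.1]
finger_gap: 0.626
t: 6.85
eef_pos: [0.6506, 0.0258, 0.0313]
eef_rot: [2.349, 2.081, -0.001]
wrist_force: [0.0, -0.5, -0.8]
finger_gap: 0.625
```

```bash
python3 -m creep '[[0,0,-0.001,0,50],[0,0,-0.001,0,50]]';  python3 -m creep '[[0,0,-0.001,0,50],[0,0,-0.001,0,50]]'; python3 -c "
from h import *
print(observe()['wrist_force'])"
```

```text
t: 7.1
eef_pos: [0.6507, 0.0258, 0.0307]
eef_rot: [2.348, 2.081, -0.0]
wrist_force: [-1.5, -0.3, 3.7]
finger_gap: 0.627
t: 7.35
eef_pos: [0.6509, 0.0257, 0.0307]
eef_rot: [2.348, 2.081, 0.0]
wrist_force: [-5.7, -0.1, 9.7]
finger_gap: 0.628
[-5.67262539 -0.10591639  9.69754222]
```

Contact with the tray floor at 9.7 N. I release and lift.

```bash
python3 -m creep '[[0,0,0,0,66],[0,0,0,0,70],[0,0,0,0,80],[0,0,0,0,90],[0,0,0,0,90]]';  python3 -m creep '[[0,0,0.02,0,90],[0,0,0.06,0,90],[0,0,0.11,0,100],[0,-0.01,0.15,0,100],[-0.02,-0.04,0.17,0,100]]'
python3 - <<'E'
from h import *
C,im,s=wsnap("w5"); print(s["eef_pos"]); print(proj("wrist",(.651,.0262,.055),C), blob(im,C,*proj("wrist",(.651,.0262,.055),C),.055))
E
```

```text
t: 7.98
eef_pos: [0.6508, 0.0258, 0.0306]
eef_rot: [2.348, 2.081, 0.0]
wrist_force: [-0.0, 0.0, 0.4]
finger_gap: 0.9
t: 8.6
eef_pos: [0.6315, -0.0138, 0.2047]
eef_rot: [2.344, 2.081, 0.005]
wrist_force: [-0.1, -0.6, -0.8]
finger_gap: 0.996
[ 0.63002359 -0.01767543  0.20667335]
[332.8130621  173.18937815] (((332.8657531738281, 170.90269470214844), (66.99829864501953, 68.45301055908203), 23.928260803222656), array([0.65122879, 0.02799222]), ((651.3811645507812, 27.163558959960938), (53.69279098510742, 53.036983489990234), 82.5328369140625))
```

View pics/w5.png

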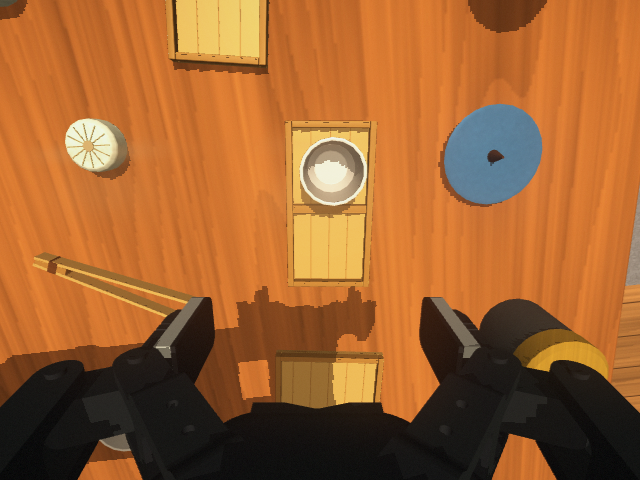

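Cup 1 stands in the far bay, with its rim at (333,171). On to cup 2.

```bash
python3 -m creep '[[-0.04,-0.045,0.02,0,100],[-0.08,-0.09,0.03,0,100],[-0.12,-0.14,0.03,0,100],[-0.16,-0.185,0.03,0,100],[-0.19,-0.23,0.03,0,100]]'; python3 -m creep '[[-0.02,-0.03,0,0,100],[-0.04,-0.05,0,0,100],[-0.04,-0.05,0,0,100],[-0.04,-0.05,0,0,100]]'
python3 - <<'E'
from h import *
C,im,s=wsnap("w6"); g=proj("wrist",(.406,-.212,.05),C); e,p,r=blob(im,C,*g,.05); print(s["eef_pos"],g,e,p,r); print(p-s["eef_pos"][:2], (np.array(r[0])/1000-s["eef_pos"][:2]))
E
```

```text
t: 9.28
eef_pos: [0.4384, -0.2488, 0.2383]
eef_rot: [2.344, 2.075, 0.006]
wrist_force: [-0.0, -0.7, 0.3]
finger_gap: 1.003
t: 9.78
eef_pos: [0.3987, -0.2985, 0.2391]
eef_rot: [2.343, 2.074, 0.007]
wrist_force: [0.2, -0.9, -0.5]
finger_gap: 0.997
[ 0.39885015 -0.29830582  0.23888625] [309.85077237 116.00882276] ((311.14459228515625, 108.79828643798828), (62.06403350830078, 65.85559844970703), 0.783762514591217) [ 0.40784881 -0.20627683] ((408.0582275390625, -206.72158813476562), (52.92363357543945, 53.030052185058594), 83.13871765136719)
[0.00899866 0.09202898] [0.00920807 0.09158423]
```

```bash
python3 -m creep '[[0.005,0.05,-0.02,0,100],[0.009,0.0915,-0.07,0,100],[0.009,0.0915,-0.12,0,100],[0.009,0.0915,-0.15,0,100],[0.009,0.0915,-0.15,0,100]]'
python3 - <<'E'
from h import *
C,im,s=wsnap("w7"); g=proj("wrist",(.408,-.2067,.05),C); e,p,r=blob(im,C,*g,.05); print(s["eef_pos"],g,e,p,r)
E
```

```text
t: 10.45
eef_pos: [0.4075, -0.2056, 0.0876]
eef_rot: [2.344, 2.079, 0.005]
wrist_force: [0.6, -0.5, 0.7]
finger_gap: 1.004
[ 0.40819686 -0.20630753  0.08916489] [316.40432264 277.90484592] ((316.1103210449219, 272.119140625), (100.19454193115234, 103.83650207519531), 6.8009467124938965) [ 0.40823245 -0.20341777] ((408.1334533691406, -205.32763671875), (56.06637954711914, 54.3630485534668), 41.99049758911133)
```

```bash
python3 -m creep '[[0,0,-0.03,0,100],[0,0,-0.05,0,100],[0,0,-0.065,0,100],[0,0,-0.065,0,100],[0,0,-0.065,0,100]]'; python3 -m creep '[[0,0,0,0,50],[0,0,0,0,50],[0,0,0,0,50],[0,0,0,0,50],[0,0,0,0,50]]' 30;  python3 -m creep '[[0,0,0,0,50],[0,0,0.02,0,50],[0,0,0.05,0,50],[0,0,0.08,0,50],[0,0,0.08,0,50]]' 30
```

```text
t: 11.12
eef_pos: [0.4087, -0.2066, 0.0251]
eef_rot: [2.341, 2.076, 0.007]
wrist_force: [-0.2, -0.1, -0.8]
finger_gap: 0.996
t: 11.75
eef_pos: [0.4089, -0.2068, 0.0259]
eef_rot: [2.341, 2.076, 0.007]
wrist_force: [-3.9, 1.9, 10.1]
finger_gap: 0.621
t: 12.38
eef_pos: [0.4098, -0.2073, 0.1078]
eef_rot: [2.338, 2.073, 0.009]
wrist_force: [-0.1, 0.4, -0.9]
finger_gap: 0.622
```

```bash
python3 -m creep '[[0.03,0.02,0.03,0,50],[0.07,0.05,0.05,0,50],[0.115,0.08,0.05,0,50],[0.16,0.11,0.05,0,50],[0.205,0.14,0.05,0,50]]'; python3 -m creep '[[0.02,0.011,0,0,50],[0.027,0.017,-0.02,0,50],[0.027,0.017,-0.05,0,50],[0.027,0.017,-0.08,0,50],[0.027,0.017,-0.08,0,50]]';python3 -m creep '[[0,0,0,0,50],[0,0,0,0,50]]'
```

```text
t: 13.0
eef_pos: [0.6159, -0.0661, 0.1566]
eef_rot: [2.339, 2.074, 0.008]
wrist_force: [-0.6, -0.7, -0.2]
finger_gap: 0.623
t: 13.62
eef_pos: [0.6406, -0.0494, 0.0728]
eef_rot: [2.343, 2.076, 0.001]
wrist_force: [-0.3, -0.0, -0.3]
finger_gap: 0.62
t: 13.88
eef_pos: [0.6407, -0.0496, 0.0736]
eef_rot: [2.343, 2.075, 0.002]
wrist_force: [0.5, 0.1, -0.5]
finger_gap: 0.618
```

```bash
python3 -m creep '[[0.001,0,-0.012,0,50],[0.001,0,-0.024,0,50],[0.001,0,-0.034,0,50],[0.001,0,-0.040,0,50],[0.001,0,-0.040,0,50]]';  python3 -m creep '[[0,0,-0.001,0,50],[0,0,-0.002,0,50],[0,0,-0.002,0,50]]';  python3 -m creep '[[0,0,-0.001,0,50],[0,0,-0.001,0,50]]'
```

```text
t: 14.5
eef_pos: [0.6415, -0.0496, 0.033]
eef_rot: [2.343, 2.076, 0.001]
wrist_force: [-0.6, 0.6, -1.0]
finger_gap: 0.619
t: 14.88
eef_pos: [0.6416, -0.0496, 0.0313]
eef_rot: [2.343, 2.076, 0.002]
wrist_force: [0.9, 0.5, -0.6]
finger_gap: 0.62
t: 15.12
eef_pos: [0.6418, -0.0496, 0.0311]
eef_rot: [2.342, 2.076, 0.002]
wrist_force: [-4.9, 0.7, 7.7]
finger_gap: 0.619
```

Contact at 7.7 N. I release, lift, and move on to look at cake 1.

```bash
python3 -m creep '[[0,0,0,0,66],[0,0,0,0,70],[0,0,0,0,80],[0,0,0,0,90],[0,0,0,0,90]]';  python3 -m creep '[[0,0,0.02,0,90],[0,0,0.06,0,90],[0,0,0.11,0,100],[-0.03,0,0.15,0,100],[-0.08,0,0.17,0,100]]';  python3 -m creep '[[-0.05,0.01,0,0,100],[-0.1,0.02,0,0,100],[-0.128,0.03,0,0,100],[-0.128,0.03,0,0,100],[-0.128,0.03,0,0,100]]'
python3 - <<'E'
from h import *
C,im,s=wsnap("w8"); g=proj("wrist",(.4438,.0715,.024),C); e,p,r=blob(im,C,*g,.024); print(s["eef_pos"],g,e,p,r); print(p-s["eef_pos"][:2], (np.array(r[0])/1000-s["eef_pos"][:2]))
snap("scene","s1")
E
```

```text
t: 15.75
eef_pos: [0.6417, -0.0496, 0.0311]
eef_rot: [2.342, 2.076, 0.002]
wrist_force: [-0.3, 0.2, -0.5]
finger_gap: 0.9
t: 16.38
eef_pos: [0.5617, -0.0497, 0.2046]
eef_rot: [2.34, 2.073, 0.007]
wrist_force: [0.2, -0.2, 0.5]
finger_gap: 0.999
t: 17.0
eef_pos: [0.4344, -0.0198, 0.2056]
eef_rot: [2.339, 2.073, 0.009]
wrist_force: [-0.2, -0.5, 0.1]
finger_gap: 1.004
[ 0.43442844 -0.01988324  0.20525748] [310.73457164 108.72656334] ((311.2396240234375, 108.1349105834961), (52.056732177734375, 54.88578414916992), 177.1883087158203) [0.4442817  0.07191633] ((444.41973876953125, 71.5595932006836), (42.88100814819336, 43.29127883911133), 83.2111587524414)
[0.00985326 0.09179957] [0.0099913  0.09144284]
```

View pics/w8.png

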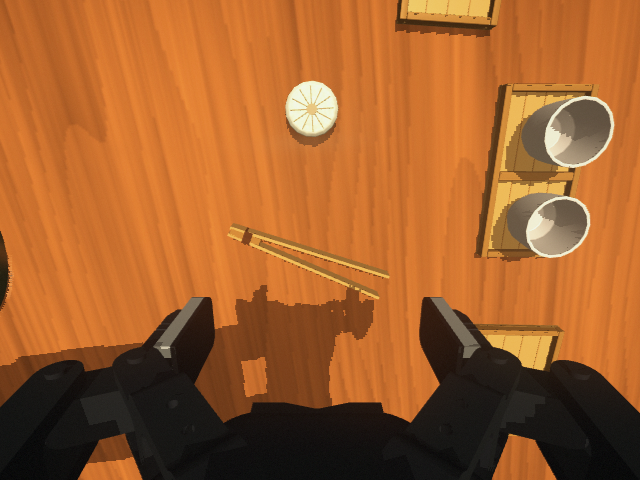

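Both cups stand upright, one per bay. Cake 1 is at (311,108), which is (0.4443, 0.0717). The tong lies clear, with its joined end at (238,233). I pick cake 1.

```bash
python3 -m creep '[[0.005,0.05,-0.03,0,100],[0.01,0.0915,-0.08,0,100],[0.01,0.0915,-0.13,0,100],[0.01,0.0915,-0.15,0,100],[0.01,0.0915,-0.15,0,100]]'
python3 - <<'E'
from h import *
s=observe(); print(s["eef_pos"]-np.array([.4443,.0717,.01]))
C=cal("wrist"); q=cv2.imread("pics/w8.png"); E
E
python3 -m creep '[[0,0,-0.02,0,100],[0,0,-0.035,0,100],[0,0,-0.045,0,100],[0,0,-0.045,0,100]]'
```

```text
t: 17.73
eef_pos: [0.444, 0.0715, 0.0537]
eef_rot: [2.341, 2.074, 0.003]
wrist_force: [-0.2, -0.3, -0.3]
finger_gap: 0.996
[-0.00028276 -0.00017697  0.0436634 ]
t: 18.23
eef_pos: [0.444, 0.0715, 0.0084]
eef_rot: [2.341, 2.074, 0.002]
wrist_force: [-0.1, 0.3, 0.8]
finger_gap: 1.0Traceback (most recent call last):
  File "<stdin>", line 3, in <module>
NameError: name 'E' is not defined
```

```bash
python3 -m creep '[[0,0,0.002,0,40],[0,0,0.002,0,40],[0,0,0.002,0,40],[0,0,0.002,0,40],[0,0,0.002,0,40]]' 35; python3 -m creep '[[0,0,0,0,40],[0,0,0.03,0,40],[0,0,0.08,0,40],[0,0,0.14,0,40],[0,0,0.16,0,40]]'
python3 - <<'E'
from h import *
s=observe(); print(s["eef_pos"],np.array([.617,-.38])-s["eef_pos"][:2])
E
```

```text
t: 18.85
eef_pos: [0.4443, 0.0715, 0.0113]
eef_rot: [2.341, 2.074, 0.003]
wrist_force: [-3.5, 0.6, 10.6]
finger_gap: 0.519
t: 19.48
eef_pos: [0.4452, 0.0716, 0.1748]
eef_rot: [2.339, 2.072, 0.01]
wrist_force: [-0.3, 0.4, -1.4]
finger_gap: 0.519
[0.44520789 0.07161677 0.17478076] [ 0.17179211 -0.45161677]
```

```bash
python3 -m creep '[[0.015,-0.05,0.03,0,40],[0.03,-0.105,0.03,0,40],[0.05,-0.16,0.03,0,40],[0.07,-0.215,0.03,0,40],[0.09,-0.265,0.03,0,40]]'; python3 -m creep '[[0.02,-0.05,0,0,40],[0.04,-0.1,0,0,40],[0.07,-0.152,0,0,40],[0.07,-0.152,0,0,40],[0.07,-0.152,0,0,40]]'
python3 - <<'E'
from h import *
C,im,s=wsnap("w9"); g=proj("wrist",(.617,-.241,.013),C); print(s["eef_pos"],g); print(blob(im,C,*g,.013,"b"))
E
```

```text
t: 20.1
eef_pos: [0.5355, -0.1954, 0.2048]
eef_rot: [2.339, 2.071, 0.01]
wrist_force: [0.2, 0.8, 0.2]
finger_gap: 0.513
t: 20.72
eef_pos: [0.6052, -0.3471, 0.2043]
eef_rot: [2.34, 2.072, 0.01]
wrist_force: [-0.5, 1.5, 0.1]
finger_gap: 0.519
[ 0.6052882  -0.34663599  0.20501829] [311.24147728  91.26329485]
(((313.76934814453125, 82.39974975585938), (168.23475646972656, 244.4790496826172), 0.5099596977233887), array([ 0.62001104, -0.23428501]), ((617.6173095703125, -244.18069458007812), (140.89019775390625, 116.8060302734375), 81.41706085205078))
```

View pics/w9.png

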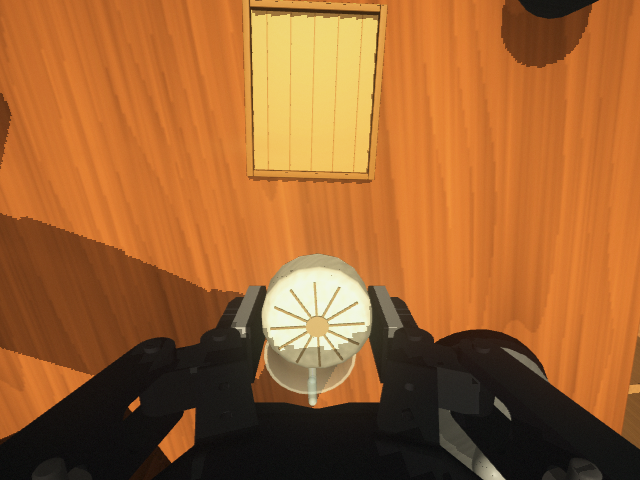

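The whole cake tray is in view at (248–386, 2–180). It is centred at (0.6176, -0.2442), its size matches, and its yaw is 81.4°. The cake spots are the centre ±29 mm along its length, and cake 1 goes to (0.622, -0.2155).

```bash
python3 -m creep '[[0.007,0.05,0,0,40],[0.012,0.1,-0.02,0,40],[0.0165,0.131,-0.07,0,40],[0.0165,0.131,-0.12,0,40],[0.0165,0.131,-0.15,0,40]]'; python3 -m creep '[[0,0,0,0,40],[0,0,-0.01,0,40],[0,0,-0.02,0,40],[0,0,-0.028,0,40],[0,0,-0.03,0,40]]'; python3 -m creep '[[0,0,0,0,40],[0,0,0,0,40]]'
```

```text
t: 21.4
eef_pos: [0.6209, -0.2137, 0.0537]
eef_rot: [2.337, 2.075, 0.009]
wrist_force: [0.7, -0.4, 0.0]
finger_gap: 0.515
t: 22.02
eef_pos: [0.6207, -0.2137, 0.0232]
eef_rot: [2.338, 2.076, 0.009]
wrist_force: [-0.1, -0.2, -0.5]
finger_gap: 0.516
t: 22.28
eef_pos: [0.6209, -0.2138, 0.0235]
eef_rot: [2.338, 2.075, 0.009]
wrist_force: [0.0, -0.0, -0.6]
finger_gap: 0.514
```

```bash
python3 -m creep '[[0.001,-0.001,-0.003,0,40],[0.001,-0.001,-0.006,0,40],[0.001,-0.001,-0.006,0,40]]'; python3 -m creep '[[0,0,-0.001,0,40],[0,0,-0.001,0,40]]'; python3 -m creep '[[0,0,-0.001,0,40],[0,0,-0.001,0,40]]'
```

```text
t: 22.65
eef_pos: [0.6217, -0.2147, 0.0171]
eef_rot: [2.338, 2.076, 0.009]
wrist_force: [0.1, -0.3, -0.1]
finger_gap: 0.516
t: 22.9
eef_pos: [0.6218, -0.2147, 0.0165]
eef_rot: [2.338, 2.075, 0.009]
wrist_force: [-0.9, 0.6, 4.6]
finger_gap: 0.52
t: 23.15
eef_pos: [0.6219, -0.2148, 0.0164]
eef_rot: [2.338, 2.075, 0.009]
wrist_force: [-5.6, 1.9, 10.4]
finger_gap: 0.519
```

Contact. I release with a small opening so the finger backs stay inside the lips, then go to cake 2.

```bash
python3 -m creep '[[0,0,0,0,58],[0,0,0,0,64],[0,0,0,0,64],[0,0,0.0,0,64]]'; python3 -m creep '[[0,0,0.02,0,64],[0,0,0.07,0,64],[0,0,0.13,0,100],[-0.02,0.02,0.18,0,100],[-0.05,0.06,0.19,0,100]]'; python3 -m creep '[[-0.035,0.05,0,0,100],[-0.07,0.1,0,0,100],[-0.105,0.15,0,0,100],[-0.14,0.2,0,0,100],[-0.165,0.24,0,0,100]]';python3 -m creep '[[-0.02,0.035,0,0,100],[-0.02,0.035,0,0,100],[-0.02,0.035,0,0,100]]'
python3 - <<'E'
from h import *
C,im,s=wsnap("w10"); g=proj("wrist",(.396,.212,.024),C); e,p,r=blob(im,C,*g,.024); print(s["eef_pos"],g,e,p,r); print(p-s["eef_pos"][:2])
E
```

```text
t: 23.65
eef_pos: [0.6219, -0.2147, 0.0162]
eef_rot: [2.338, 2.076, 0.009]
wrist_force: [0.8, 0.3, -1.4]
finger_gap: 0.641
t: 24.28
eef_pos: [0.5723, -0.1551, 0.2114]
eef_rot: [2.334, 2.07, 0.014]
wrist_force: [0.2, -0.0, -0.9]
finger_gap: 1.002
t: 24.9
eef_pos: [0.4059, 0.0863, 0.2128]
eef_rot: [2.333, 2.069, 0.017]
wrist_force: [1.0, 0.4, -0.2]
finger_gap: 0.998
t: 25.28
eef_pos: [0.3862, 0.1212, 0.2137]
eef_rot: [2.332, 2.069, 0.019]
wrist_force: [-0.4, -0.1, 1.0]
finger_gap: 1.004
[0.38629192 0.1208684  0.213396  ] [309.2399422  109.99226886] ((309.30706787109375, 109.62466430664062), (50.64699935913086, 53.34096145629883), 173.9850311279297) [0.39609477 0.21229101] ((395.81201171875, 211.98728942871094), (43.28273391723633, 43.424991607666016), 84.10191345214844)
[0.00980285 0.0914226 ]
```

```bash
python3 -m creep '[[0.005,0.05,-0.03,0,100],[0.0095,0.091,-0.08,0,100],[0.0095,0.091,-0.13,0,100],[0.0095,0.091,-0.16,0,100],[0.0095,0.091,-0.16,0,100]]';python3 -m creep '[[0,0,-0.02,0,100],[0,0,-0.035,0,100],[0,0,-0.043,0,100],[0,0,-0.043,0,100]]'
```

```text
t: 25.95
eef_pos: [0.3954, 0.2108, 0.0519]
eef_rot: [2.335, 2.068, 0.012]
wrist_force: [0.2, 0.1, 0.5]
finger_gap: 0.997
t: 26.45
eef_pos: [0.3955, 0.2107, 0.0091]
eef_rot: [2.336, 2.067, 0.012]
wrist_force: [0.3, 0.1, -0.3]
finger_gap: 0.998
```

```bash
python3 -m creep '[[0,0.001,0.001,0,40],[0,0.001,0.001,0,40],[0,0.001,0.001,0,40],[0,0.001,0.001,0,40],[0,0.001,0.001,0,40]]' 35; python3 -m creep '[[0,0,0,0,40],[0,0,0.03,0,40],[0,0,0.08,0,40],[0.02,-0.02,0.13,0,40],[0.05,-0.05,0.15,0,40]]'; python3 -c "
from h import *
s=observe(); print(s['eef_pos'],np.array([.6133,-.2729])-s['eef_pos'][:2])"
```

```text
t: 27.08
eef_pos: [0.3957, 0.2119, 0.0107]
eef_rot: [2.336, 2.067, 0.013]
wrist_force: [-3.0, -0.4, 9.0]
finger_gap: 0.515
t: 27.7
eef_pos: [0.4467, 0.162, 0.1639]
eef_rot: [2.332, 2.068, 0.019]
wrist_force: [0.2, -0.0, -0.9]
finger_gap: 0.52
[0.4467266  0.16197854 0.16385215] [ 0.1665734  -0.43487854]
```

```bash
python3 -m creep '[[0.015,-0.05,0.02,0,40],[0.035,-0.1,0.035,0,40],[0.055,-0.15,0.035,0,40],[0.075,-0.2,0.035,0,40],[0.095,-0.25,0.035,0,40]]'; python3 -m creep '[[0.02,-0.05,0,0,40],[0.04,-0.1,0,0,40],[0.07,-0.15,0,0,40],[0.07,-0.15,0,0,40],[0.07,-0.15,0,0,40]]'
python3 - <<'E'
from h import *
C,im,s=wsnap("w11"); g=proj("wrist",(.622,-.2155,.029),C); e,p,r=blob(im,C,*g,.029); print(s["eef_pos"],g,e,p,r);print(np.array([.6133,-.2729])-s["eef_pos"][:2])
E
```

```text
t: 28.32
eef_pos: [0.5421, -0.0898, 0.199]
eef_rot: [2.332, 2.068, 0.02]
wrist_force: [0.7, 0.4, -0.6]
finger_gap: 0.512
t: 28.95
eef_pos: [0.6118, -0.2394, 0.1985]
eef_rot: [2.333, 2.069, 0.019]
wrist_force: [0.2, 0.8, -1.4]
finger_gap: 0.516
[ 0.61183668 -0.2389831   0.1989674 ] [319.38441601 189.91773909] ((319.46295166015625, 186.73974609375), (50.2558479309082, 51.19381332397461), 169.01202392578125) [ 0.62238598 -0.2127678 ] ((622.3975830078125, -213.4041290283203), (43.29525375366211, 43.71046447753906), 39.1070671081543)
[ 0.00146332 -0.0339169 ]
```

View pics/w11.png

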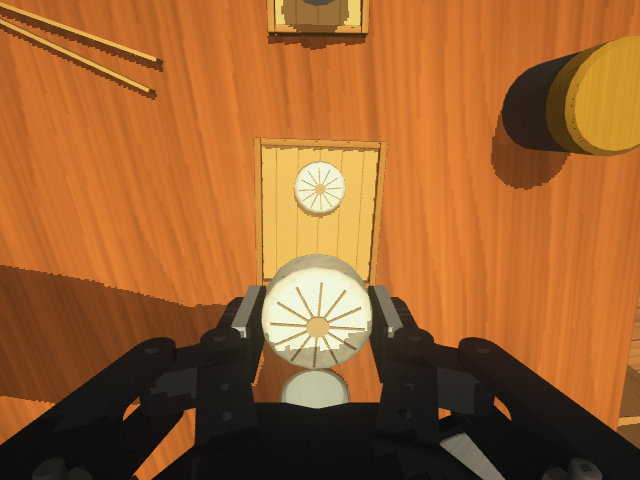

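Cake 1 lies flat at (319,187), in the far half of the tray. I place cake 2 at (0.6135, -0.270).

```bash
python3 -m creep '[[0.002,-0.031,0,0,40],[0.002,-0.031,-0.03,0,40],[0.002,-0.031,-0.08,0,40],[0.002,-0.031,-0.13,0,40],[0.002,-0.031,-0.145,0,40]]'; python3 -m creep '[[0,0,0,0,40],[0,0,-0.01,0,40],[0,0,-0.02,0,40],[0,0,-0.028,0,40],[0,0,-0.032,0,40]]'; python3 -m creep '[[0,0,0,0,40],[0,0,0,0,40]]'
```

```text
t: 29.62
eef_pos: [0.6127, -0.2684, 0.0516]
eef_rot: [2.334, 2.073, 0.017]
wrist_force: [0.4, -0.5, 0.6]
finger_gap: 0.52
t: 30.25
eef_pos: [0.6126, -0.2684, 0.019]
eef_rot: [2.334, 2.073, 0.017]
wrist_force: [0.9, -0.9, -0.1]
finger_gap: 0.517
t: 30.5
eef_pos: [0.6127, -0.2684, 0.0193]
eef_rot: [2.334, 2.073, 0.017]
wrist_force: [0.1, -0.6, -0.2]
finger_gap: 0.517
```

```bash
python3 -m creep '[[0.001,-0.002,-0.002,0,40],[0.001,-0.002,-0.003,0,40],[0.001,-0.002,-0.003,0,40]]'; python3 -m creep '[[0,0,-0.001,0,40],[0,0,-0.001,0,40]]'; python3 -c "
from h import *
print(observe()['wrist_force'])"
```

```text
t: 30.88
eef_pos: [0.6136, -0.2704, 0.0162]
eef_rot: [2.334, 2.073, 0.017]
wrist_force: [-0.3, 0.0, 0.1]
finger_gap: 0.518
t: 31.12
eef_pos: [0.6138, -0.2705, 0.0159]
eef_rot: [2.334, 2.073, 0.017]
wrist_force: [-3.1, 1.7, 5.7]
finger_gap: 0.521
[-3.05290503  1.67771665  5.68650429]
```

```bash
python3 -m creep '[[0,0,0,0,58],[0,0,0,0,64],[0,0,0,0,64],[0,0,0.0,0,64]]'; python3 -m creep '[[0,0,0.02,0,64],[0,0,0.07,0,64],[0,0,0.13,0,100],[-0.02,0.01,0.18,0,100],[-0.05,0.03,0.19,0,100]]'; python3 -m creep '[[-0.04,0.03,0,0,100],[-0.08,0.05,0,0,100],[-0.12,0.07,0,0,100],[-0.14,0.07,0,0,100],[-0.14,0.07,0,0,100]]'
python3 - <<'E'
from h import *
C,im,s=wsnap("w12"); g=proj("wrist",(.43,-.07,.014),C); print(s["q"],s["eef_pos"],g,blob(im,C,*g,.014,"b"))
E
```

```text
t: 31.62
eef_pos: [0.6137, -0.2704, 0.0158]
eef_rot: [2.334, 2.073, 0.017]
wrist_force: [0.4, 0.3, 0.5]
finger_gap: 0.641
t: 32.25
eef_pos: [0.5642, -0.2408, 0.2111]
eef_rot: [2.329, 2.068, 0.022]
wrist_force: [0.2, 0.8, 0.2]
finger_gap: 1.0
t: 32.88
eef_pos: [0.4238, -0.1708, 0.2127]
eef_rot: [2.328, 2.066, 0.023]
wrist_force: [-0.2, -0.8, -0.4]
finger_gap: 0.997
[-0.46453447  0.10191891  1.82434191  0.00307341  1.18284895 -0.3465801 ] [ 0.42450216 -0.17103012  0.21243991] [302.48204263  98.68525914] (((418.9919738769531, 148.833251953125), (31.130279541015625, 466.2560119628906), 113.1348876953125), array([ 0.53187916, -0.12538365]), ((432.0232238769531, -72.12091827392578), (27.788312911987305, 145.23297119140625), 61.87221908569336))
```

View pics/w12.png

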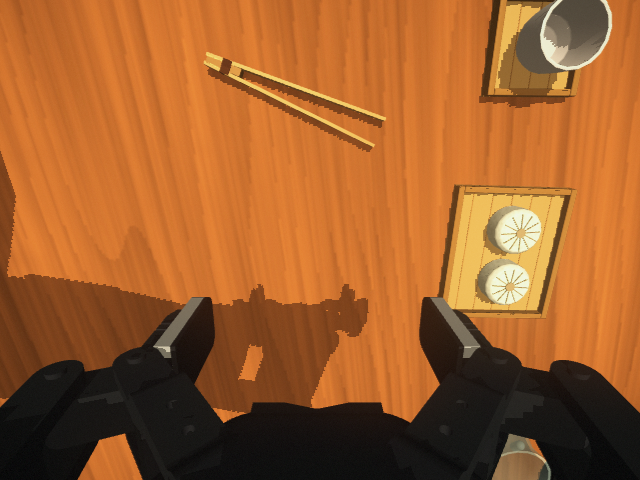

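Both cakes lie flat, side by side, at (517,231) and (505,284). The tong's joined end is at (206,58), with its tips at (384,121) and (373,148). I cast these.

Run:
```python
from h import *
C=cal("wrist"); f=lambda u,v:ray("wrist",u,v,.014,C)[:2]
a=(f(207,53)+f(205,63))/2; b,c=f(385,119),f(374,147); t=(b+c)/2-a; L=np.linalg.norm(t); s=observe()
y=np.degrees(np.arctan2(t[1],t[0])); m=a+t/2; print(L,np.linalg.norm(b-c),"mid",m,"yaw",y)
Rm=R.from_rotvec(s["eef_rot"]).as_matrix(); jy=np.degrees(np.arctan2(Rm[1,1],Rm[0,1])); print("jaw",jy,"turn",np.radians((y+90-jy+90)%180-90), m-s["eef_pos"][:2],Rm[:,2])
```

```text
0.16325616555161943 0.026025109539173 mid [ 0.42509329 -0.06810189] yaw -28.67975862546905
jaw -6.81473352552788 turn 1.189179647769721 [0.00059113 0.10292823] [ 0.03031152 -0.01200714 -0.99946838]
```

```bash
python3 -m creep '[[0,0.03,0,0.18,80],[0,0.06,0,0.36,80],[0,0.09,0,0.54,60],[0.001,0.103,-0.03,0.72,60],[0.001,0.103,-0.06,0.9,60]]'; python3 -m creep '[[0,0,-0.02,0.15,60],[0,0,-0.05,0.29,60],[0,0,-0.09,0.29,60],[0,0,-0.09,0.29,60],[0,0,-0.09,0.29,60]]'
python3 - <<'E'
from h import *
C,im,s=wsnap("w13"); Rm=R.from_rotvec(s["eef_rot"]).as_matrix(); print(s["eef_pos"],np.degrees(np.arctan2(Rm[1,1],Rm[0,1])),Rm[:,2],np.array([.4251,-.0681])-s["eef_pos"][:2])
E
```

```text
t: 33.55
eef_pos: [0.4266, -0.0673, 0.1523]
eef_rot: [1.19, 2.884, 0.041]
wrist_force: [0.1, -1.2, -0.3]
finger_gap: 0.601
t: 34.17
eef_pos: [0.4276, -0.0675, 0.0635]
eef_rot: [0.761, 3.029, 0.045]
wrist_force: [0.6, 0.0, 0.4]
finger_gap: 0.597
[ 0.42774562 -0.06750316  0.06377828] 61.78425163879241 [ 0.02593757  0.0234735  -0.99938793] [-0.00264562 -0.00059684]
```

View pics/w13.png

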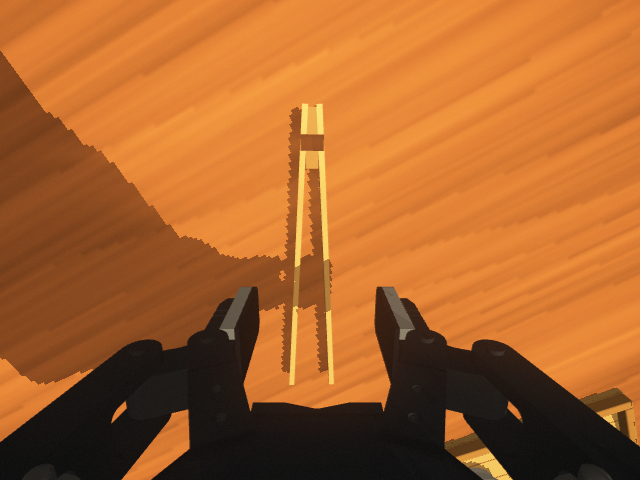

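The tong is upright in the view, centred at column 312 between the pads, with the joined end at (313,105). I descend and grip.

```bash
python3 -m creep '[[-0.0025,-0.001,-0.02,0,60],[-0.0025,-0.001,-0.04,0,60],[-0.0025,-0.001,-0.05,0,60],[-0.0025,-0.001,-0.0525,0,60],[-0.0025,-0.001,-0.0525,0,60]]'; python3 -m creep '[[0,0,0,0,40],[0,0,0,0,25],[0,0,0,0,10],[0,0,0,0,10],[0,0,0,0,10]]' 25; python3 -m creep '[[0,0,0,0,10],[0,0,0.02,0,10],[0,0,0.06,0,10],[0,0,0.09,0,10],[0,0,0.09,0,10]]'
```

```text
t: 34.85
eef_pos: [0.4257, -0.0686, 0.0119]
eef_rot: [0.761, 3.027, 0.045]
wrist_force: [-0.5, 0.4, 0.5]
finger_gap: 0.6
t: 35.48
eef_pos: [0.4259, -0.0686, 0.0124]
eef_rot: [0.761, 3.026, 0.045]
wrist_force: [-1.3, 0.6, 5.8]
finger_gap: 0.225
t: 36.1
eef_pos: [0.4269, -0.0689, 0.1042]
eef_rot: [0.76, 3.022, 0.045]
wrist_force: [-1.3, -0.4, 0.2]
finger_gap: 0.224
```

```bash
python3 -m creep '[[0,0,0.05,-0.18,10],[0.03,0.03,0.09,-0.36,10],[0.06,0.07,0.1,-0.54,10],[0.09,0.11,0.1,-0.72,10],[0.12,0.15,0.1,-0.9,10]]'; python3 -m creep '[[0.02,0.04,0,-0.18,10],[0.023,0.04,0,-0.35,10],[0.023,0.04,0,-0.35,10],[0.023,0.04,0,-0.35,10]]'
python3 - <<'E'
from h import *
C,im,s=wsnap("w14"); g=proj("wrist",(.583,.231,.013),C); Rm=R.from_rotvec(s["eef_rot"]).as_matrix(); print(s["q"],s["eef_pos"],np.degrees(np.arctan2(Rm[1,1],Rm[0,1])),Rm[:,2],g,blob(im,C,*g,.013,"b"))
E
```

```text
t: 36.72
eef_pos: [0.5475, 0.0826, 0.2032]
eef_rot: [2.0, 2.378, 0.023]
wrist_force: [-0.1, -1.5, -0.4]
finger_gap: 0.225
t: 37.22
eef_pos: [0.5703, 0.1221, 0.2026]
eef_rot: [2.379, 1.996, 0.012]
wrist_force: [-1.0, -1.0, -0.0]
finger_gap: 0.223
[ 0.15907445  0.39191187  1.48478971 -0.02862789  1.23961511  0.34329837] [0.57030945 0.12207093 0.20283175] -10.025234187091945 [ 0.02935717 -0.02270488 -0.99931109] [301.45211124  84.66370242] (((304.0965576171875, 75.31584167480469), (102.30853271484375, 740.8274536132812), 177.88986206054688), array([0.58652454, 0.23774888]), ((560.6262817382812, 97.04432678222656), (396.30963134765625, 81.37277221679688), 80.17108917236328))
```

View pics/w14.png

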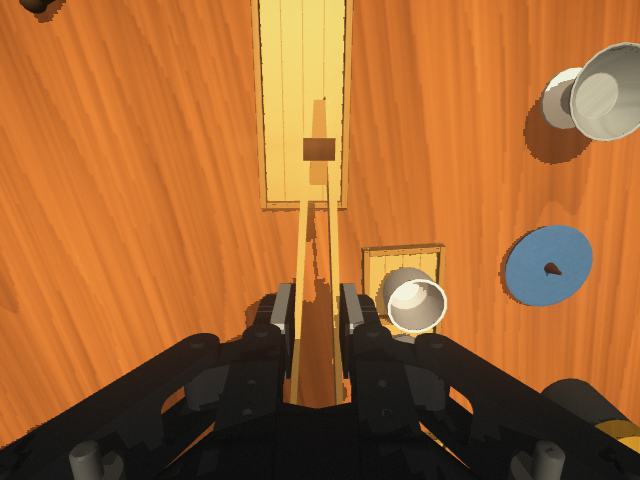

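The tray's near outer corners are at (262,209) and (347,209). The held tong is straight along column 317, with its joined end towards the tray.

Run:
```python
from h import *
C=cal("wrist"); f=lambda u,v:ray("wrist",u,v,.013,C)[:2]
a,b=f(262,209),f(347.5,209); l,r=f(251.5,5),f(354,5); print(np.linalg.norm(a-b),a,b,l,r)
d=(l+r)/2-(a+b)/2; d/=np.linalg.norm(d); print("yaw",np.degrees(np.arctan2(d[1],d[0])))
u=np.array([np.cos(np.radians(80)),np.sin(np.radians(80))]); c=(a+b)/2+u*.106; print("centre",c, c-observe()["eef_pos"][:2])
```

```text
0.0803360914785809 [0.52703113 0.13179584] [0.60606256 0.11737639] [0.55489516 0.29497815] [0.63558742 0.28170819]
yaw 80.06120866154646
centre [0.58495355 0.22897574] [0.01464411 0.1069048 ]
```

```bash
python3 -m creep '[[0.007,0.05,0,0,10],[0.0145,0.1075,-0.02,0,10],[0.0145,0.1075,-0.07,0,10],[0.0145,0.1075,-0.12,0,10],[0.0145,0.1075,-0.15,0,10]]'; python3 -m creep '[[0,0,0,0,10],[0,0,-0.01,0,10],[0,0,-0.02,0,10],[0,0,-0.028,0,10],[0,0,-0.030,0,10]]'; python3 -m creep '[[0,0,0,0,10],[0,0,0,0,10]]'
```

```text
t: 37.9
eef_pos: [0.5839, 0.2289, 0.0503]
eef_rot: [2.378, 1.998, 0.009]
wrist_force: [1.2, -0.1, 0.9]
finger_gap: 0.222
t: 38.52
eef_pos: [0.5837, 0.2288, 0.0198]
eef_rot: [2.378, 1.998, 0.008]
wrist_force: [0.2, 0.3, 0.1]
finger_gap: 0.221
t: 38.78
eef_pos: [0.5839, 0.2289, 0.0202]
eef_rot: [2.378, 1.998, 0.009]
wrist_force: [0.1, -0.5, 0.2]
finger_gap: 0.224
```

```bash
python3 -m creep '[[0,0,-0.002,0,10],[0,0,-0.002,0,10]]'; python3 -m creep '[[0,0,-0.001,0,10],[0,0,-0.001,0,10]]'; python3 -m creep '[[0,0,-0.0005,0,10],[0,0,-0.0005,0,10]]'
```

```text
t: 39.02
eef_pos: [0.5838, 0.2289, 0.0181]
eef_rot: [2.378, 1.998, 0.008]
wrist_force: [-0.5, -0.9, -0.0]
finger_gap: 0.222
t: 39.28
eef_pos: [0.5839, 0.2289, 0.0174]
eef_rot: [2.378, 1.998, 0.009]
wrist_force: [-0.8, 0.1, 3.9]
finger_gap: 0.225
t: 39.52
eef_pos: [0.5839, 0.2289, 0.0174]
eef_rot: [2.378, 1.998, 0.009]
wrist_force: [-3.5, -1.5, 7.0]
finger_gap: 0.219
```

Contact at 7 N. I release inside the lips, lift and back away, then check.

```bash
python3 -m creep '[[0,0,0,0,28],[0,0,0,0,36],[0,0,0,0,38],[0,0,0.0,0,38]]'; python3 -m creep '[[0,0,0.02,0,38],[0,0,0.07,0,38],[0,0,0.13,0,38],[0,0,0.19,0,60],[0,-0.03,0.22,0,60]]'; python3 -m creep '[[-0.05,-0.04,0.01,0,60],[-0.1,-0.07,0.02,0,60],[-0.15,-0.09,0.02,0,60],[-0.15,-0.09,0.02,0,60]]'
python3 - <<'E'
from h import *
a=snap("scene","s2"); b=snap("side","d2")
c=np.vstack([np.hstack([cv2.resize(a[150:350,130:530],(800,400),interpolation=cv2.INTER_CUBIC)])])
d=cv2.resize(b[90:420,70:470],(800,660))
cv2.imwrite("pics/f1.png",c[...,::-1]); 
o=cv2.imread("pics/scene0.png")[...,::-1].astype(int); dd=np.abs(a.astype(int)-o).max(2)
for n,(u,v) in dict(pot=(481,305),pit=(161,222)).items(): print(n,(dd[v-22:v+22,u-22:u+22]>25).sum())
print(observe()["eef_pos"],observe()["t"])
E
```

```text
t: 40.02
eef_pos: [0.5839, 0.2289, 0.0173]
eef_rot: [2.378, 1.998, 0.009]
wrist_force: [-0.6, 0.0, -0.4]
finger_gap: 0.382
t: 40.65
eef_pos: [0.5841, 0.1999, 0.2427]
eef_rot: [2.374, 1.999, 0.017]
wrist_force: [0.6, -0.1, -1.4]
finger_gap: 0.601
t: 41.15
eef_pos: [0.4319, 0.109, 0.2645]
eef_rot: [2.374, 1.998, 0.021]
wrist_force: [0.3, 0.2, 0.2]
finger_gap: 0.602
pot 0
pit 0
[0.4343797  0.10994728 0.26421914] 41.25
```

View pics/f1.png

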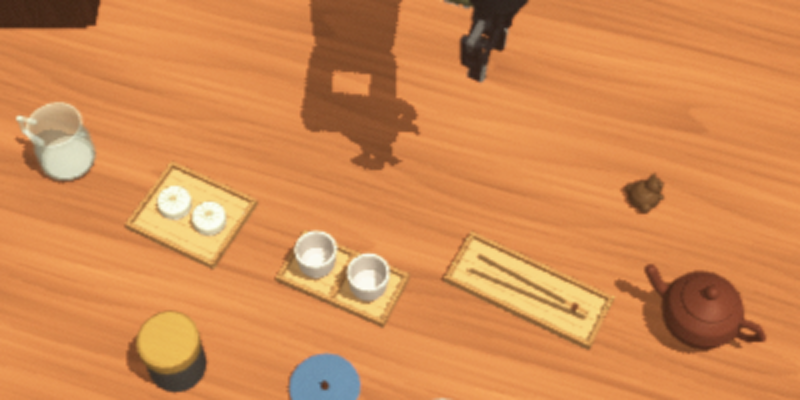

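View pics/d2.png

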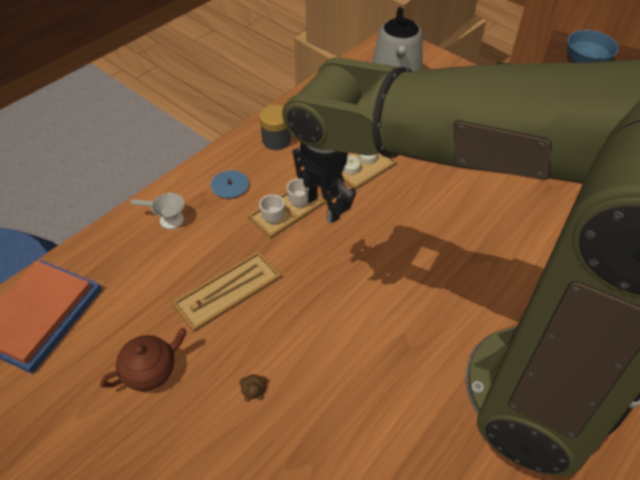

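Both views show everything in place: cups upright one per bay, cakes flat side by side, the tong lengthwise in its tray. The teapot and pitcher pixels are unchanged. I hand in.

```bash
python3 -c "
from bench import hand_in
print(hand_in())"
```

```text
the job is handed in; nothing more can be done
None
```

The job is done and handed in, at about 41 s on the robot's clock. I placed the two cups first, one upright in each bay. Then I laid the two cakes flat, side by side, in the broad tray, and the tong lengthwise in the long tray. Each item was lowered in small steps until the wrist force showed contact with the tray floor (at most about 10 N), and only then released.

**Last checks:** the final overhead and side pictures show every item in its tray with the gripper clear. In the overhead view, the image around the teapot and pitcher is unchanged from the start. The arm partly hides the cakes in the final side view, so for them I rely on the overhead view and an earlier wrist picture. The tool drifted to a tilt of about 2° during the moves, with no visible effect on the placings. No check failed.

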